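# Fit the idler and hold the belt tensioner open

### The arm

A 6-joint arm with a two-finger parallel gripper is mounted at the origin on the work surface. World frame = base frame: x ahead of the robot, y to its left, z up, the work surface at z = 0. Lengths are in mm, angles in rad, forces in N, time in s.
With the tool pointing down it reaches from about 350 to 850 mm from the base axis. Payload 8.1 kg.
Tool frame: the origin (TCP) lies on the centre line of the jaws, within the pads' length; the fingertips stand 11 mm ahead of it and the grasp point (between the pads) lies 8 mm behind it; z points along the fingers, y is the line along which they close (so a half turn about z gives the same grasp; the last joint's range is limited). The gripper opens to 85 mm and grips with 20 to 120 N. Pads are 22 mm wide; open, the fingers measure 114 mm over their backs; the gripper's body (76 mm by 85 mm) begins 54 mm behind the grasp point. The pads swing forward as they close: fully open they stand 13 mm farther back than shut.
Start: joints at [-1.275, 0.13, 1.488, -0, 1.523, -0.085], TCP at [223.018, -557.017, 217.992] pointing down, gripper open.
Joint ranges: [-2.96, 2.96], [-0.89, 2.26], [0.02, 2.5], [-1.34, 4.48], [0, 2.73], [-2.66, 2.66]. Speed limits (rad/s): [2.39, 2.39, 2.79, 3.14, 3.14, 3.14].

### API

Orientations are given as a unit quaternion [x, y, z, w].
In Python, from workcell import arm gives the robot as it stands. The module is installed in compiled form; this text tells all that it offers.
- The arm moves only by the tool step_arm, never from a script. Its argument "commands" is a list of rows, each a list of 3 entries, a list of its own where there are three numbers: the shift along the tool's x, y, z in units of 25 mm (1.0 is 25 mm), then the turn, a rotation vector about the tool's x, y, z in degrees, then the opening, from 0 (shut) to 1 (fully open). In form: [[[x, y, z], [ax, ay, az], gripper], ...]. A call has 1 to 20 rows; each row shifts and turns the commanded pose from where the row before left it, along the tool's axes as they then stand; what a row does not reach is not made up. A row lasts 1/8 s, in which the tool goes at most 62.5 mm and 10.7 degrees, less where a joint would pass 70% of its speed; a pose out of reach is approached as far as the arm can. A call is refused whole if a number of a shift passes 1 or a number of a turn 10.7, either way. A call with a gripper value outside its range is refused whole. The fingers move at their own pace and stop on an object; "force" is the grip in N (left out, the last holds). Time passes only in rows, so rows that do not move let the fingers close. It gives the time, the measured TCP pose, the force and the opening at its end, in the units of the state.
- arm.read_state(): the state, without advancing time (a new reading comes with each control period).
- arm.get_image(name): name is "scene" or "top"; returns a dict with "color" (400x640x3 uint8, red, green, blue), "K" (3x3 intrinsics, pixels), "k1" (the pictures are not rectified: a ray, as slopes to the right and down, at radius r is drawn at 1 + k1 r^2 times it, then the intrinsics apply), "world_to_cam" (4x4, takes a point from world to camera coordinates). Camera axes: x right, y down, z forward; pixel columns grow to the right and rows downward; lengths in mm; the calibration is good to about 2 mm. A picture is of the moment at which its call begins. There is no depth.
- arm.job_done(): hands the job in, once; it reports no verdict.
The state is a dict: "clock": time; "q": joint angles; "joint_vel": joint speeds; "effort": joint torques, N m; "eef_pos": TCP position; "tool_rot": TCP orientation; "contact_force": force on the tool from outside, world axes, zero at the start; "torque": the same for the moment, N m; "width": finger opening in mm.
Only numpy, scipy, OpenCV 4.12 (cv2) and the standard library are available. Lean on these libraries where they do the work, as an engineer would, in place of code of your own. Each camera call takes 0.05 s, during which the arm holds its last target. There are 200 camera calls.

### The job

Get the belt-drive test jig ready for its belt: set the orange idler roller over the bare pin of the blue tensioner arm, fully down, and let go of it. Then, by its red handle post, push the arm back against its spring, away from the pulleys, clearly past the click of the yellow pawl, and finish while holding it there: the program ends with the gripper still holding or pushing the handle, the arm clear of the pawl so that only the gripper keeps it compressed. Leave the other things on the bench where they are.

Things in the scene. Friction and masses are not known exactly. Their poses are not given: they have to be found in the camera images.
- idler_center (a point): Centre (half-way up) of the loose orange plastic idler roller: a ring 40 mm in outer diameter, 22 mm high, with a 14 mm bore, about 60 g, standing with its bore upright on the bench. z is the bore's axis.
- pin_seat (a point): Where the idler's centre must end: on the axis of the upright steel pin on the blue arm, 11 mm above the washer the idler rests on. Pin 9 mm in diameter, pointed top 21 mm above this point; the arm is 26 mm wide, its top 13 mm below. x points along the arm from pivot to handle, y the way the arm is pushed (tensioner grows), z up. It moves with the arm, 95 mm from the pivot.
- pivot (a point): Point on the vertical hinge axis of the tensioner arm, at the height of the arm's top face (54 mm above the bench). Axes as for pin_seat; they turn with the arm.
- handle (a point): Red upright handle post at the free end of the tensioner arm: round, 18 mm in diameter. The origin is on its axis, 26 mm above the arm's top face, and the post reaches 20 mm above the origin. It is 165 mm from the pivot and 70 mm beyond the pin. Axes as for pin_seat.
- tensioner (a joint): Angle (rad) of the arm about its vertical hinge at pivot. 0 = sprung rest, near the pulleys; it grows counter-clockwise seen from above, away from them, to an end stop at 0.95. Spring: 0.36 N m at 0 plus 1.2 N m per rad (7 N at the handle at 0.7). From 0.2 to 0.55 its tail rides over the pawl, which clicks back near 0.57; let go after that, the arm falls back on the pawl, which is not held.
- pawl (a joint): Travel (m) of the yellow sprung pawl slider on the far side of the pivot: 0 = home, about 0.007 when the arm's tail is pushing it aside, back at 0 after the click. It is not to be handled.
- spare_wheel: Bystander: black rubber ring 56 mm in diameter, 18 mm high. Origin at the centre of its underside.
- spare_collar: Bystander: steel collar 30 mm in diameter, 26 mm high. Origin at the centre of its underside.
- mouse: Bystander: black computer mouse, 105 x 60 x 28 mm. Origin under its centre.
- screwdriver: Bystander: yellow-handled screwdriver lying on the bench, x along its length to the tip.
- mug: Bystander: blue mug 80 mm in diameter, 92 mm high. Origin at the centre of its underside.
- air_can: Bystander: green spray can 60 mm in diameter, 160 mm high. Origin at the centre of its underside.
- calculator: Bystander: grey calculator, 140 x 75 x 14 mm. Origin under its centre.
Things that resemble listed ones, but are neither listed nor needed, are in the scene too. Of the things like the part that bears idler_center, leave any that is green or purple; of the rest the smaller one is meant.

How it is judged (in metres and radians):
On the way, in this order (a step that is already met when the one before it is completed fails the run):
1. the idler is fully down on the tensioner's pin and let go (horizontal distance between idler_center and pin_seat below 0.0045 m and z of idler_center in the frame of pin_seat between -0.004 and 0.003 m and angle between idler_center's own z axis and vertical below 0.12 rad and contact force between the fingers and idler below 0.1 N), for 0.2 s.
2. the arm is past the click, with the pawl home again (value of joint tensioner above 0.62 rad and value of joint pawl below 0.0015 m), for 0.2 s.
At the end, for the whole second after the job is handed in: Idler on the pin (within 4.5 mm of its axis, at most 3 mm above its seat, upright within 7 degrees), untouched; arm past 0.62 rad, clear of the pawl (which is home within 1.5 mm), still under 0.1 rad/s, and the fingers press on the red handle with over 2 N (all of step 1 and all of step 2 and contact force between the fingers and handle_post above 2 N and velocity of joint tensioner between -0.1 and 0.1 rad/s); the arm keeps its last pose, push and grip.
It fails at once if a bystander on the bench is moved by more than 30 mm (distance of any of spare_wheel, spare_collar, mouse, screwdriver, mug, air_can, calculator from where it was at the start of the episode above 0.03 m).
It also fails if it takes over 51 s, if anything falls off the work surface, if the arm or the gripper's body presses on something with over 40 N, if the wrist force passes 120 N, or if a joint passes its speed limit or range.

## Working session

There is one attempt and no reset: what is moved stays moved. The work goes in short steps, Python scripts to look and compute and a tool call to move; the robot and the scene stay as the last step left them, time stands still between calls to the robot, and variables do not carry over. Pictures are saved under pics/ and viewed, on a budget of 10 in all, crops included, one or two more only if the job needs it, and the job is handed in when it is done.

Besides the shell and the picture viewer there is one more tool, called after "Call:" by a JSON object that holds its "method" and its "body", one argument or row to a line. step_arm: Moves the arm, as the interface text tells. Its arguments: {"type":"object","properties":{"commands":{"type":"array","items":{"type":"array"}},"force":{"type":"number"}},"required":["commands"]}

```bash
mkdir -p pics; cat > h.py <<'E'
import numpy as np, cv2
from workcell import arm
from scipy.spatial.transform import Rotation as R
def snap(name,fn):
    d=arm.get_image(name); cv2.imwrite(fn,d["color"][:,:,::-1]); 
    np.savez(fn+'.npz',**{k:d[k] for k in("K","k1","world_to_cam","color")}); return d
def ray(d,uv):
    K=d["K"];k1=float(d["k1"]);k=np.array([k1,0,0,0,0.])
    p=cv2.undistortPoints(np.array([[uv]],float),K,k)[0,0]
    M=d["world_to_cam"];Rm=M[:3,:3];c=-Rm.T@M[:3,3]
    return c,Rm.T@np.array([p[0],p[1],1.])
def at(d,uv,z):
    c,r=ray(d,uv);return c+r*(z-c[2])/r[2]
def proj(d,P):
    M=d["world_to_cam"]
    return cv2.projectPoints(np.array(P,float).reshape(-1,1,3),cv2.Rodrigues(M[:3,:3])[0],M[:3,3],d["K"],np.array([float(d["k1"]),0,0,0,0]))[0][:,0]
def tri(rays):
    A=0;b=0
    for c,r in rays:
        r=r/np.linalg.norm(r);P=np.eye(3)-np.outer(r,r);A=A+P;b=b+P@c
    return np.linalg.solve(A,b)
E
python3 - <<'E'
from h import *
for n in("scene","top"):
    d=snap(n,f"pics/{n}0.png"); M=d["world_to_cam"]
    print(n,d["K"].round(1).tolist(),d["k1"],(-M[:3,:3].T@M[:3,3]).round(0),M[:3,:3].round(2).tolist())
print(arm.read_state())
E
```

```text
scene [[467.5, 0.0, 317.9], [0.0, 467.5, 199.9], [0.0, 0.0, 1.0]] 0.04454198642319995 [1561.  176. 1092.] [[-0.18, 0.98, 0.02], [0.68, 0.14, -0.72], [-0.71, -0.12, -0.69]]
top [[399.8, 0.0, 322.1], [0.0, 399.8, 199.5], [0.0, 0.0, 1.0]] -0.09110088266053251 [ 426.  -25. 1216.] [[-0.03, -1.0, -0.04], [-1.0, 0.03, -0.08], [0.08, 0.04, -1.0]]
{'clock': 0.1, 'q': array([-1.27539266e+00,  1.31090715e-01,  1.48916577e+00,  2.76121999e-06,
        1.52300341e+00, -8.53900711e-02]), 'joint_vel': array([-9.03442075e-04, -1.60214369e-03, -3.36429361e-03,  1.50672866e-03,
        9.85834616e-04,  9.84336041e-05]), 'effort': array([ 1.14813018e-03, -5.70953500e+01, -5.01941371e+01, -1.86504358e-04,
        8.24196817e-03, -1.58864947e-05]), 'eef_pos': array([ 222.87123963, -556.51653207,  217.04885119]), 'tool_rot': array([ 9.81928877e-01,  1.89248475e-01, -8.60035115e-05, -8.29171944e-04]), 'contact_force': array([-0.91112666, -1.29099884,  0.53977517]), 'torque': array([ 0.00689444,  0.00551911, -0.03113482]), 'width': 85.14713796026308}
```

View pics/scene0.png

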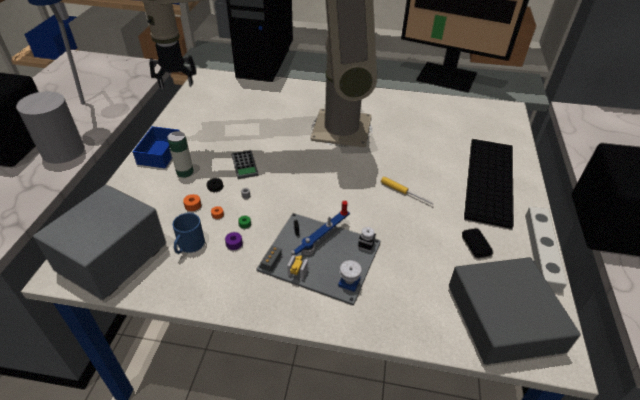

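View pics/top0.png

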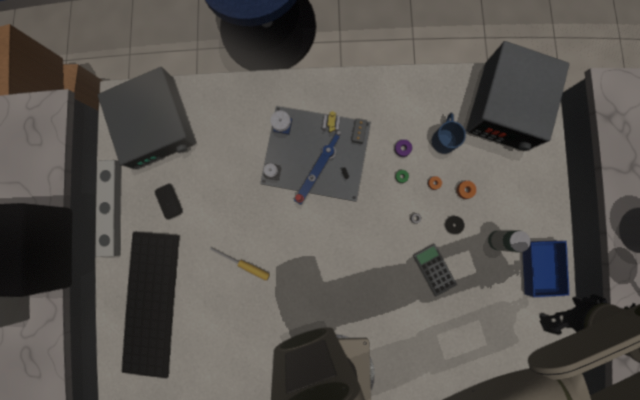

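The scene view shows the small orange ring at about (217,212), the larger one at (192,202), and the blue arm from (300,250) to the red post at (345,208). In the top view the small ring is at (435,183), the handle near (299,197) and the pivot near (335,140). I'll enlarge both views for precise pixel positions.

```bash
python3 - <<'E'
import cv2,numpy as np
def crop(fn,x,y,w,h,s):
    im=cv2.imread(fn)[y:y+h,x:x+w]; im=cv2.convertScaleAbs(cv2.resize(im,None,fx=s,fy=s,interpolation=cv2.INTER_CUBIC),alpha=1.6)
    for i in range(0,w,10):
        cv2.putText(im,str(x+i),(i*s,8),0,.3,(255,255,255),1); cv2.line(im,(i*s,10),(i*s,14),(255,255,255),1)
    for j in range(0,h,10): cv2.putText(im,str(y+j),(0,j*s+4),0,.3,(0,255,255),1)
    return im
a=crop("pics/top0.png",255,100,130,110,5);cv2.imwrite("pics/c1.png",a)
a=crop("pics/scene0.png",250,190,140,115,5);cv2.imwrite("pics/c2.png",a)
for n in("top0","scene0"):
    im=cv2.imread(f"pics/{n}.png");h=cv2.cvtColor(im,cv2.COLOR_BGR2HSV)
    m=cv2.inRange(h,(5,140,90),(16,255,255))
    N,l,st,c=cv2.connectedComponentsWithStats(m)
    print(n,[(st[i].tolist(),c[i].round(1).tolist()) for i in range(1,N) if st[i][4]>15])
    m=cv2.inRange(h,(0,140,50),(4,255,255))|cv2.inRange(h,(174,140,50),(180,255,255))
    N,l,st,c=cv2.connectedComponentsWithStats(m)
    print('red',[(st[i].tolist(),c[i].round(1).tolist()) for i in range(1,N) if st[i][4]>15])
E
```

```text
top0 [([429, 177, 12, 12, 97], [434.4, 182.6]), ([459, 182, 17, 16, 184], [466.7, 189.3])]
red []
scene0 [([184, 195, 16, 16, 210], [191.3, 202.0]), ([211, 207, 12, 12, 112], [216.6, 212.1])]
red [([341, 201, 6, 14, 62], [344.0, 208.2])]
```

View pics/c1.png

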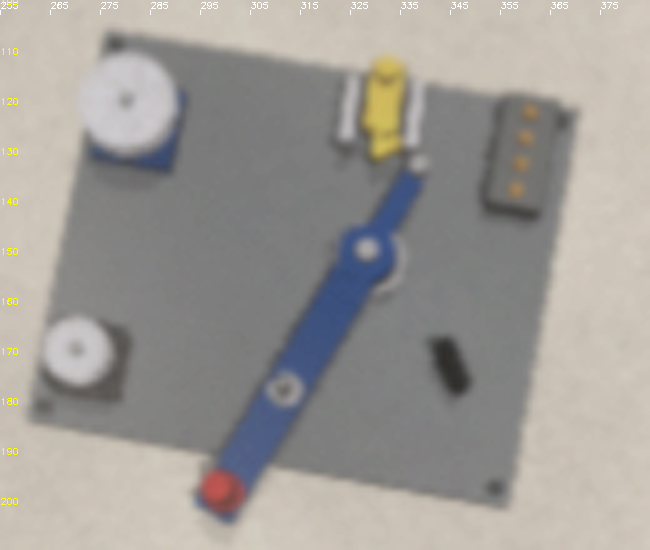

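View pics/c2.png

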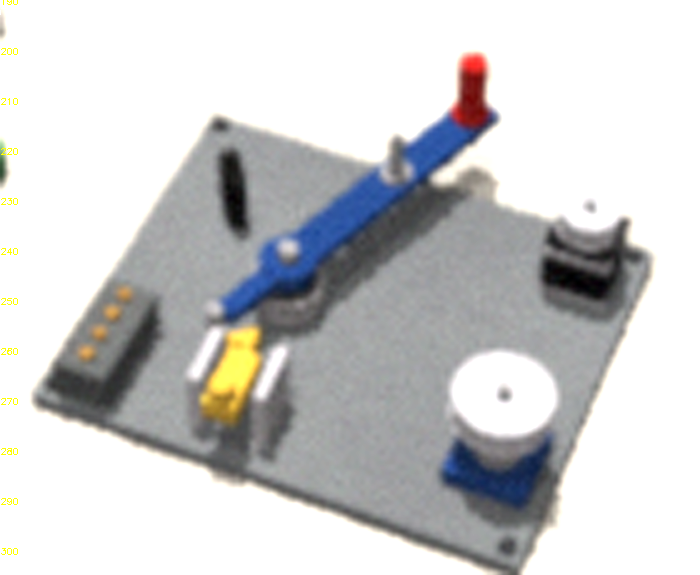

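The crops show these features, as top pixel then scene pixel:

| Feature | Top | Scene |
|---|---|---|
| Pivot cap | (328.0,149.4) | (307.2,239.4) |
| Pin washer | (311.4,177.4) | (328.8,223.6) |
| Pin tip | – | (329,217.6) |
| Red post top | (299.2,197.4) | (344,202.3) |

The arm is blue and swings towards image-right in the top view when pushed.

```bash
python3 - <<'E'
from h import *
L=lambda f:np.load(f)
t=L("pics/top0.png.npz");s=L("pics/scene0.png.npz")
f=lambda n,a,b,z:print(n,'top@z',at(t,a,z).round(1) if a else '','scene@z',at(s,b,z).round(1) if b else '','tri',tri([ray(t,a),ray(s,b)]).round(1) if a and b else '')
f('ring',(434.5,182.8),(216.6,212.1),20)
f('big',(466.7,189.3),(191.3,202.0),20)
f('pivot',(328.0,149.4),(307.2,239.4),60)
f('washer',(311.4,177.4),(328.8,223.6),56)
f('tip',None,(329,217.6),88)
f('handletop',(299.2,197.4),(344,202.3),100)
# robust: fit ring by projecting model: compare blob bbox centre for trial positions
q=arm.read_state(); print(R.from_quat(q['tool_rot']).as_matrix().round(3).tolist())
from scipy.optimize import least_squares
def blob(d,p):
    P=[]
    for z in(-11,11):
        a=np.linspace(0,2*np.pi,60);P+= [p+np.array([20*np.cos(x),20*np.sin(x),z]) for x in a]
    hull=cv2.convexHull(proj(d,P).astype(np.float32)); m=cv2.moments(hull);return np.array([m['m10'],m['m01']])/m['m00'],cv2.boundingRect(hull)
g=lambda x:np.r_[blob(t,np.array([x[0],x[1],11]))[0]-(434.5,182.8),blob(s,np.array([x[0],x[1],11]))[0]-(216.6,212.1)]
r=least_squares(g,at(t,(434.5,182.8),20)[:2],diff_step=1e-3);print('ringfit',r.x,r.fun,blob(t,np.r_[r.x,11])[1],blob(s,np.r_[r.x,11])[1])
E
```

```text
ring top@z [ 565.2 -322.    20. ] scene@z [ 574.4 -318.8   20. ] tri [ 566.2 -323.6   11. ]
big top@z [ 542.6 -418.3   20. ] scene@z [ 546.2 -414.8   20. ] tri [ 542.6 -418.2   16.4]
pivot top@z [669.3  -5.8  60. ] scene@z [666.9  -3.8  60. ] tri [668.7  -4.7  61.8]
washer top@z [588.6  45.3  56. ] scene@z [587.8  47.5  56. ] tri [588.4  46.4  56.4]
tip top@z  scene@z [593.4  48.   88. ] tri 
handletop top@z [527.   78.5 100. ] scene@z [531.6  83.8 100. ] tri [527.1  81.2  95.1]
[[0.928, 0.372, -0.0], [0.372, -0.928, 0.002], [0.0, -0.002, -1.0]]
ringfit [ 566.07955095 -323.49315017] [-0.15843785  0.04760588 -0.17344582 -0.02427946] (426, 175, 16, 15) (209, 205, 15, 14)
```

Small ring is at (566,-323.5). Pivot is about (668.6,-5), the pin about (588.2,46), and the handle about (528,81), so the arm direction is about 148.4°. Next I move over the ring and turn the tool's x axis along the arm direction.

Call:
{"method": "step_arm", "body": {
  "commands": [
    [[0.953, -0.21, 0], [0, 0, 0], 1],
    [[0.953, -0.21, 0], [0, 0, 0], 1],
    [[0.953, -0.21, 0], [0, 0, 0], 1],
    [[0.953, -0.21, 0], [0, 0, 0], 1],
    [[0.953, -0.21, 0], [0, 0, 0], 1],
    [[0.953, -0.21, 0], [0, 0, 0], 1],
    [[0.953, -0.21, 0], [0, 0, 0], 1],
    [[0.953, -0.21, 0], [0, 0, 0], 1],
    [[0.953, -0.21, 0], [0, 0, 0], 1],
    [[0.953, -0.21, 0], [0, 0, 0], 1],
    [[0.953, -0.21, 0], [0, 0, 0], 1],
    [[0.953, -0.21, 0], [0, 0, 0], 1],
    [[0.953, -0.21, 0], [0, 0, 0], 1],
    [[0.953, -0.21, 0], [0, 0, 0], 1],
    [[0.953, -0.21, 0], [0, 0, 0], 1],
    [[0.953, -0.21, 0], [0, 0, 0], 1],
    [[0.953, -0.21, 0], [0, 0, 0], 1]
  ],
  "force": 30
}}

```text
clock: 2.22
eef_pos: [567.0, -322.8, 217.9]
tool_rot: [0.982, 0.189, -0.0, -0.0]
contact_force: [-0.2, -0.3, -0.3]
width: 85.4
```

Call:
{"method": "step_arm", "body": {
  "commands": [
    [[0, 0, 0], [0, 0, -10.55], 0.9],
    [[0, 0, 0], [0, 0, -10.55], 0.9],
    [[0, 0, 0], [0, 0, -10.55], 0.9],
    [[0, 0, 0], [0, 0, -10.55], 0.9],
    [[0, 0, 0], [0, 0, -10.55], 0.9],
    [[0, 0, 0], [0, 0, -10.55], 0.9],
    [[0, 0, 0], [0, 0, -10.55], 0.9],
    [[0, 0, 0], [0, 0, -10.55], 0.9],
    [[0, 0, 0], [0, 0, -10.55], 0.9],
    [[0, 0, 0], [0, 0, -10.55], 0.9],
    [[0, 0, 0], [0, 0, -10.55], 0.9],
    [[0, 0, 0], [0, 0, -10.55], 0.9],
    [[0, 0, 0], [0, 0, 0], 0.9],
    [[0, 0, 0], [0, 0, 0], 0.9]
  ]
}}

```text
clock: 3.98
eef_pos: [566.2, -323.4, 217.9]
tool_rot: [0.274, 0.962, 0.0, -0.0]
contact_force: [0.6, 0.5, -0.3]
width: 76.4
```

```bash
python3 - <<'E'
from h import *
q=arm.read_state(); print(q['clock'],q['eef_pos'],R.from_quat(q['tool_rot']).as_matrix().round(3).tolist(),q['q'].round(2),q['contact_force'])
T=R.from_quat(q['tool_rot']).as_matrix(); print((T.T@(np.array([566.1,-323.5,14])-q['eef_pos'])/25).round(3))
E
```

```text
3.975 [ 566.19120652 -323.42088734  217.94319761] [[-0.85, 0.527, -0.0], [0.527, 0.85, 0.0], [0.0, 0.0, -1.0]] [-0.6   0.27  1.33 -0.    1.54 -1.61] [ 0.58733591  0.51806356 -0.34163064]
[ 1.000e-03 -5.000e-03  8.158e+00]
```

Call:
{"method": "step_arm", "body": {
  "commands": [
    [[0, 0, 0.9], [0, 0, 0], 0.9],
    [[0, 0, 0.9], [0, 0, 0], 0.9],
    [[0, 0, 0.9], [0, 0, 0], 0.9],
    [[0, 0, 0.9], [0, 0, 0], 0.9],
    [[0, 0, 0.9], [0, 0, 0], 0.9],
    [[0, 0, 0.9], [0, 0, 0], 0.9],
    [[0, 0, 0.9], [0, 0, 0], 0.9],
    [[0, 0, 0.9], [0, 0, 0], 0.9],
    [[0, 0, 0.5], [0, 0, 0], 0.9],
    [[0, 0, 0.44], [0, 0, 0], 0.9],
    [[0, 0, 0], [0, 0, 0], 0.9],
    [[0, 0, 0], [0, 0, 0], 0.9]
  ]
}}

```text
clock: 5.48
eef_pos: [566.4, -324.0, 15.3]
tool_rot: [0.272, 0.962, -0.0, 0.001]
contact_force: [0.7, -0.7, -0.2]
width: 76.7
```

Call:
{"method": "step_arm", "body": {
  "commands": [
    [[0, 0, 0], [0, 0, 0], 0.3],
    [[0, 0, 0], [0, 0, 0], 0.3],
    [[0, 0, 0], [0, 0, 0], 0.3],
    [[0, 0, 0], [0, 0, 0], 0.3],
    [[0, 0, 0], [0, 0, 0], 0.3],
    [[0, 0, 0], [0, 0, 0], 0.3],
    [[0, 0, 0], [0, 0, 0], 0.3],
    [[0, 0, 0], [0, 0, 0], 0.3]
  ],
  "force": 30
}}

```text
clock: 6.48
eef_pos: [565.8, -323.6, 14.5]
tool_rot: [0.272, 0.962, 0.0, -0.0]
contact_force: [-0.7, -0.4, 0.1]
width: 25.6
```

Width 25.6 mm means the jaws are not holding a 40 mm ring, so I'll look.

```bash
cat > cr.py <<'E'
import cv2
def crop(im,x,y,w,h,s):
    im=im[y:y+h,x:x+w]; im=cv2.convertScaleAbs(cv2.resize(im,None,fx=s,fy=s,interpolation=cv2.INTER_CUBIC),alpha=1.6)
    for i in range(0,w,10):
        cv2.putText(im,str(x+i),(i*s,8),0,.3,(255,0,255),1); cv2.line(im,(i*s,10),(i*s,14),(255,0,255),1)
    for j in range(0,h,10): cv2.putText(im,str(y+j),(0,j*s+4),0,.3,(255,0,255),1)
    return im
E
python3 - <<'E'
from h import *; from cr import crop
d=snap("scene","pics/s1.png");e=snap("top","pics/t1.png")
a=crop(cv2.imread("pics/s1.png"),150,150,130,100,5);b=crop(cv2.imread("pics/t1.png"),380,140,110,100,4)
cv2.imwrite("pics/c3.png",a);cv2.imwrite("pics/c4.png",b)
p=arm.read_state()['eef_pos'];print(proj(d,[p,p-[0,0,11]]),proj(e,[p,p-[0,0,11]]))
E
```

```text
[[216.29007836 211.24385233]
 [216.74306893 213.63503989]] [[434.59253476 182.8121442 ]
 [433.72263425 183.25692636]]
```

View pics/c3.png

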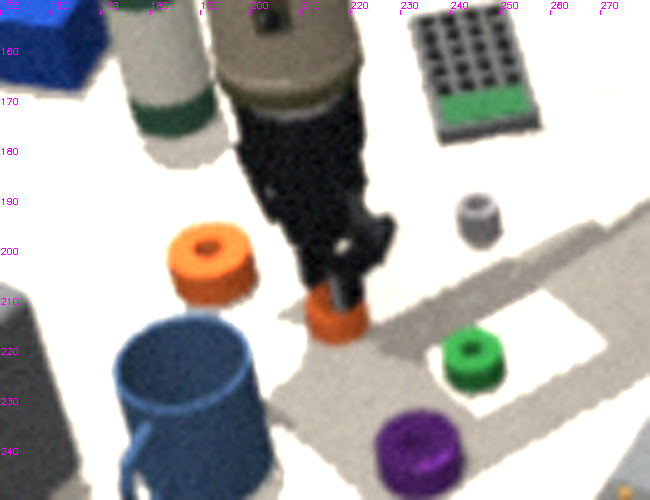

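The gripper is over the ring and the ring barely moved, at about (217.5,212). The finger tip is visible at about (219,212). I'll check the top view.

View pics/c4.png

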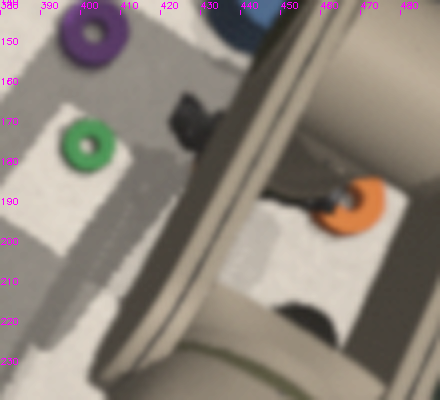

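The top view is blocked by the arm. Closing further will show whether the jaws stop on something.

Call:
{"method": "step_arm", "body": {
  "commands": [
    [[0, 0, 0], [0, 0, 0], 0.15],
    [[0, 0, 0], [0, 0, 0], 0.15],
    [[0, 0, 0], [0, 0, 0], 0.15],
    [[0, 0, 0], [0, 0, 0], 0.15]
  ]
}}

```text
clock: 7.08
eef_pos: [565.8, -323.6, 14.5]
tool_rot: [0.272, 0.962, -0.0, -0.0]
contact_force: [-0.6, -0.3, -0.1]
width: 13.1
```

The jaws are closing above the ring, and the tip appears about 14 mm higher than I assumed. I'll open, step down gently while watching force, and close again.

Call:
{"method": "step_arm", "body": {
  "commands": [
    [[0, 0, 0], [0, 0, 0], 0.65],
    [[0, 0, 0], [0, 0, 0], 0.65],
    [[0, 0, 0], [0, 0, 0], 0.65],
    [[0, 0, 0], [0, 0, 0], 0.65],
    [[0, 0, 0], [0, 0, 0], 0.65],
    [[0, 0, 0], [0, 0, 0], 0.65],
    [[0, 0, 0.08], [0, 0, 0], 0.65],
    [[0, 0, 0.08], [0, 0, 0], 0.65],
    [[0, 0, 0], [0, 0, 0], 0.65]
  ]
}}

```text
clock: 8.2
eef_pos: [565.6, -323.5, 10.1]
tool_rot: [0.272, 0.962, 0.0, -0.0]
contact_force: [0.6, 0.6, -0.6]
width: 55.2
```

```bash
python3 - <<'E'
from h import *; from cr import crop
d=snap("scene","pics/s2.png")
a=crop(cv2.imread("pics/s2.png"),180,160,70,65,9)
cv2.imwrite("pics/c5.png",a)
q=arm.read_state();p=q['eef_pos'];T=R.from_quat(q['tool_rot']).as_matrix();print(p,q['width'],q['contact_force'])
for s in(-1,1):
  for z in (-11,0,8,20): print(s,z,proj(d,[p+T@[0,s*q['width']/2,-z]]).round(1), proj(d,[p+T@[0,s*(q['width']/2+14),-z]]).round(1))
E
```

```text
[ 565.71845726 -323.53066894   10.24649381] 55.651998344380004 [-0.03924319 -0.23153588  0.4122071 ]
-1 -11 [[211.5 210.4]] [[208.8 208.4]]
-1 0 [[211. 208.]] [[208.3 206. ]]
-1 8 [[210.7 206.3]] [[208.  204.2]]
-1 20 [[210.2 203.6]] [[207.4 201.6]]
1 -11 [[222.5 218.7]] [[225.3 220.8]]
1 0 [[222.1 216.3]] [[224.9 218.5]]
1 8 [[221.8 214.6]] [[224.6 216.7]]
1 20 [[221.3 211.9]] [[224.1 214.1]]
```

View pics/c5.png

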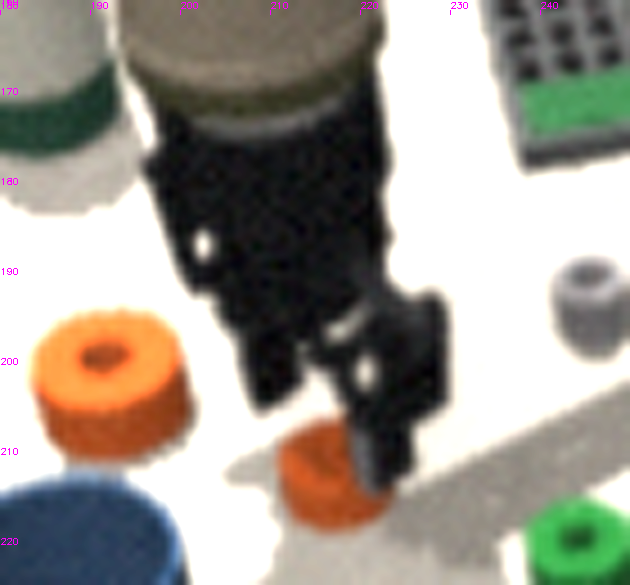

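The finger tips show at (222,214.6) and (209,205.6), which puts them near z≈18 mm, well above the ring's mid-height. I'll lower 11 mm in small steps, watching force, then close.

Call:
{"method": "step_arm", "body": {
  "commands": [
    [[0, 0, 0.1], [0, 0, 0], 0.65],
    [[0, 0, 0.1], [0, 0, 0], 0.65],
    [[0, 0, 0.1], [0, 0, 0], 0.65],
    [[0, 0, 0.1], [0, 0, 0], 0.65],
    [[0, 0, 0], [0, 0, 0], 0.65]
  ]
}}

```text
clock: 8.88
eef_pos: [565.6, -323.5, 0.1]
tool_rot: [0.272, 0.962, 0.0, -0.0]
contact_force: [-0.1, 0.1, -0.4]
width: 55.3
```

Call:
{"method": "step_arm", "body": {
  "commands": [
    [[0, 0, 0], [0, 0, 0], 0.4],
    [[0, 0, 0], [0, 0, 0], 0.4],
    [[0, 0, 0], [0, 0, 0], 0.4],
    [[0, 0, 0], [0, 0, 0], 0.4],
    [[0, 0, 0], [0, 0, 0], 0.4]
  ]
}}

```text
clock: 9.5
eef_pos: [566.1, -323.8, 0.8]
tool_rot: [0.272, 0.962, -0.0, 0.0]
contact_force: [0.7, 0.0, 2.9]
width: 37.7
```

Call:
{"method": "step_arm", "body": {
  "commands": [
    [[0, 0, 0], [0, 0, 0], 0.3],
    [[0, 0, 0], [0, 0, 0], 0.3],
    [[0, 0, 0], [0, 0, 0], 0.3],
    [[0, 0, 0], [0, 0, 0], 0.3]
  ]
}}

```text
clock: 10.0
eef_pos: [566.1, -323.8, 0.8]
tool_rot: [0.272, 0.962, -0.0, 0.0]
contact_force: [1.6, 0.5, 3.7]
width: 37.4
```

It is now gripping at about 37.5 mm, with slight upward force. I'll lift and check.

Call:
{"method": "step_arm", "body": {
  "commands": [
    [[0, 0, -0.4], [0, 0, 0], 0.3],
    [[0, 0, -0.8], [0, 0, 0], 0.3],
    [[0, 0, -0.8], [0, 0, 0], 0.3],
    [[0, 0, -0.8], [0, 0, 0], 0.3],
    [[0, 0, -0.8], [0, 0, 0], 0.3],
    [[0, 0, -0.8], [0, 0, 0], 0.3],
    [[0, 0, -0.8], [0, 0, 0], 0.3],
    [[0, 0, -0.4], [0, 0, 0], 0.3],
    [[0, 0, 0], [0, 0, 0], 0.3],
    [[0, 0, 0], [0, 0, 0], 0.3]
  ]
}}

```text
clock: 11.25
eef_pos: [565.4, -323.3, 139.4]
tool_rot: [0.272, 0.962, 0.0, -0.001]
contact_force: [0.2, 0.4, -1.4]
width: 37.8
```

```bash
python3 - <<'E'
from h import *; from cr import crop
d=snap("scene","pics/s3.png")
q=arm.read_state();p=q['eef_pos'];T=R.from_quat(q['tool_rot']).as_matrix();print(p,q['width'],q['contact_force'])
u=proj(d,[p,p-[0,0,11],p+[0,0,11]]);print(u)
x,y=u[0].astype(int)
cv2.imwrite("pics/c6.png",crop(cv2.imread("pics/s3.png"),x-35,y-40,70,65,9))
E
```

```text
[ 565.26575606 -323.22159851  139.18941456] 37.606342249329565 [-0.35278397  1.12948075 -0.46182035]
[[210.986951   182.24216041]
 [211.49858691 184.93105931]
 [210.46947042 179.52421817]]
```

View pics/c6.png

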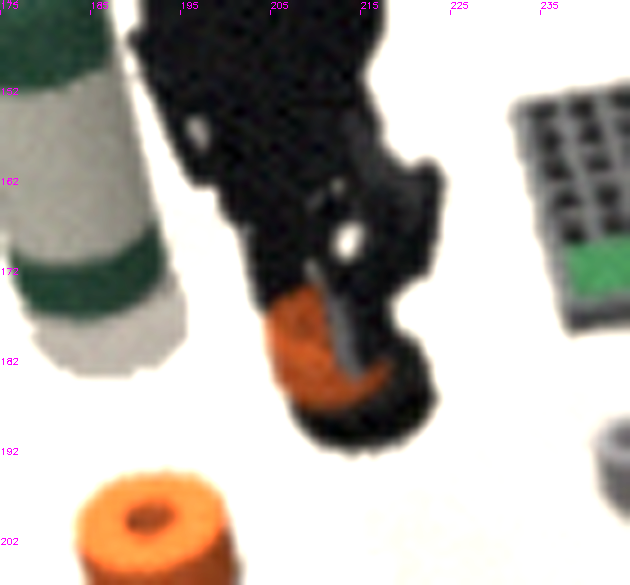

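The ring is held and upright, centred near (211.4,180.3), which is about 10 mm above the TCP. The black shape behind it is the spare wheel. Next I carry it over the pin.

Call:
{"method": "step_arm", "body": {
  "commands": [
    [[0.499, 0.932, 0], [0, 0, 0], 0.3],
    [[0.499, 0.932, 0], [0, 0, 0], 0.3],
    [[0.499, 0.932, 0], [0, 0, 0], 0.3],
    [[0.499, 0.932, 0], [0, 0, 0], 0.3],
    [[0.499, 0.932, 0], [0, 0, 0], 0.3],
    [[0.499, 0.932, 0], [0, 0, 0], 0.3],
    [[0.499, 0.932, 0], [0, 0, 0], 0.3],
    [[0.499, 0.932, 0], [0, 0, 0], 0.3],
    [[0.499, 0.932, 0], [0, 0, 0], 0.3],
    [[0.499, 0.932, 0], [0, 0, 0], 0.3],
    [[0.499, 0.932, 0], [0, 0, 0], 0.3],
    [[0.499, 0.932, 0], [0, 0, 0], 0.3],
    [[0.499, 0.932, 0], [0, 0, 0], 0.3],
    [[0.499, 0.932, 0], [0, 0, 0], 0.3],
    [[0, 0, 0.5], [0, 0, 0], 0.3],
    [[0, 0, 0.4], [0, 0, 0], 0.3],
    [[0, 0, 0], [0, 0, 0], 0.3],
    [[0, 0, 0], [0, 0, 0], 0.3]
  ]
}}

```text
clock: 13.55
eef_pos: [587.8, 45.1, 117.9]
tool_rot: [0.273, 0.962, -0.0, -0.0]
contact_force: [0.1, -1.0, 0.4]
width: 37.8
```

```bash
python3 - <<'E'
from h import *; from cr import crop
d=snap("scene","pics/s4.png");e=snap("top","pics/t4.png")
q=arm.read_state();p=q['eef_pos'];print(p,q['width'],q['contact_force'],q['q'].round(2))
print(proj(d,[p+[0,0,10],[588.2,46,88],[588.2,46,56]]),proj(e,[p+[0,0,10]]))
a=crop(cv2.imread("pics/s4.png"),295,175,65,65,9);b=crop(cv2.imread("pics/t4.png"),270,140,80,65,5)
b=cv2.copyMakeBorder(b,0,a.shape[0]-b.shape[0],0,0,cv2.BORDER_CONSTANT)
m=np.hstack([a,b]);print(m.shape);cv2.imwrite("pics/c7.png",cv2.resize(m,None,fx=.8,fy=.8))
E
```

```text
[588.23582143  45.20884846 118.45095386] 37.809090226244834 [ 0.0717484   0.08353176 -0.58288704] [-0.01  0.17  1.63 -0.    1.34 -1.03]
[[328.81132215 206.64857959]
 [328.63724312 216.28592069]
 [328.3006026  223.62123784]] [[309.75951221 173.92934981]]
(585, 985, 3)
```

View pics/c7.png

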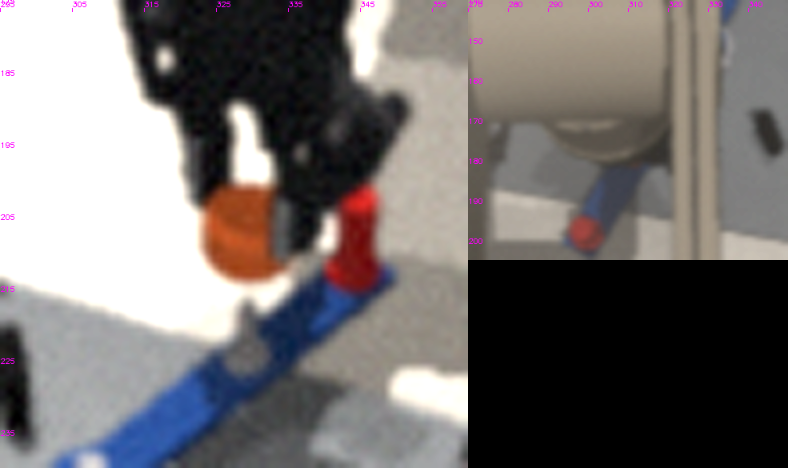

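In the scene crop the ring is centred near column 329.2 and the pin tip near 329.4, so they are laterally aligned. The top view is blocked by the arm. I'll descend with force checks.

Call:
{"method": "step_arm", "body": {
  "commands": [
    [[0, 0, 0.5], [0, 0, 0], 0.3],
    [[0, 0, 0.4], [0, 0, 0], 0.3],
    [[0, 0, 0.12], [0, 0, 0], 0.3],
    [[0, 0, 0.12], [0, 0, 0], 0.3],
    [[0, 0, 0.12], [0, 0, 0], 0.3],
    [[0, 0, 0.12], [0, 0, 0], 0.3],
    [[0, 0, 0], [0, 0, 0], 0.3]
  ]
}}

```text
clock: 14.52
eef_pos: [587.8, 45.8, 83.3]
tool_rot: [0.272, 0.962, -0.0, -0.0]
contact_force: [-0.5, 1.1, -0.9]
width: 37.8
```

Call:
{"method": "step_arm", "body": {
  "commands": [
    [[0, 0, 0.12], [0, 0, 0], 0.3],
    [[0, 0, 0.12], [0, 0, 0], 0.3],
    [[0, 0, 0.12], [0, 0, 0], 0.3],
    [[0, 0, 0], [0, 0, 0], 0.3]
  ]
}}

```text
clock: 15.02
eef_pos: [587.6, 45.7, 74.0]
tool_rot: [0.272, 0.962, -0.0, -0.0]
contact_force: [-0.1, -1.0, -2.0]
width: 37.4
```

There is no resistance with the ring's underside well below the pin tip, so the pin is in the bore. I'll continue to the seat.

Call:
{"method": "step_arm", "body": {
  "commands": [
    [[0, 0, 0.12], [0, 0, 0], 0.3],
    [[0, 0, 0.12], [0, 0, 0], 0.3],
    [[0, 0, 0.12], [0, 0, 0], 0.3],
    [[0, 0, 0.06], [0, 0, 0], 0.3],
    [[0, 0, 0], [0, 0, 0], 0.3]
  ]
}}

```text
clock: 15.65
eef_pos: [587.8, 45.7, 63.8]
tool_rot: [0.272, 0.962, -0.0, -0.0]
contact_force: [-0.1, 0.3, -1.2]
width: 37.9
```

```bash
python3 - <<'E'
from h import *
q=arm.read_state();print(q['eef_pos'],q['contact_force'],q['width'])
E
```

```text
[587.76726894  45.74391708  63.79398046] [-0.12104689  0.26975977 -1.24632076] 37.94741119444452
```

Call:
{"method": "step_arm", "body": {
  "commands": [
    [[0, 0, 0.06], [0, 0, 0], 0.3],
    [[0, 0, 0.06], [0, 0, 0], 0.3],
    [[0, 0, 0.06], [0, 0, 0], 0.3],
    [[0, 0, 0], [0, 0, 0], 0.3]
  ]
}}

```text
clock: 16.15
eef_pos: [587.8, 45.7, 59.3]
tool_rot: [0.272, 0.962, -0.0, -0.0]
contact_force: [-0.1, 0.2, -0.8]
width: 37.4
```

Call:
{"method": "step_arm", "body": {
  "commands": [
    [[0, 0, 0.06], [0, 0, 0], 0.3],
    [[0, 0, 0.04], [0, 0, 0], 0.3],
    [[0, 0, 0], [0, 0, 0], 0.3]
  ]
}}

```text
clock: 16.52
eef_pos: [587.9, 45.7, 56.9]
tool_rot: [0.272, 0.962, -0.0, -0.0]
contact_force: [-0.4, 0.1, -0.2]
width: 37.5
```

Call:
{"method": "step_arm", "body": {
  "commands": [
    [[0, 0, 0.04], [0, 0, 0], 0.3],
    [[0, 0, 0.04], [0, 0, 0], 0.3],
    [[0, 0, 0], [0, 0, 0], 0.3]
  ]
}}

```text
clock: 16.9
eef_pos: [588.3, 45.7, 56.6]
tool_rot: [0.272, 0.962, 0.0, 0.0]
contact_force: [-5.9, 0.1, 11.6]
width: 37.4
```

Contact of 11.6 N at TCP z=56.6, matching the predicted 56.8, so it is seated. I'll release and rise.

Call:
{"method": "step_arm", "body": {
  "commands": [
    [[0, 0, 0], [0, 0, 0], 0.65],
    [[0, 0, 0], [0, 0, 0], 0.65],
    [[0, 0, 0], [0, 0, 0], 0.65],
    [[0, 0, 0], [0, 0, 0], 0.65],
    [[0, 0, -0.3], [0, 0, 0], 0.65],
    [[0, 0, -0.6], [0, 0, 0], 0.65],
    [[0, 0, -0.8], [0, 0, 0], 0.65],
    [[0, 0, -0.8], [0, 0, 0], 0.65],
    [[0, 0, -0.5], [0, 0, 0], 0.65],
    [[0, 0, 0], [0, 0, 0], 0.65],
    [[0, 0, 0], [0, 0, 0], 0.65]
  ]
}}

```text
clock: 18.27
eef_pos: [587.4, 45.7, 129.3]
tool_rot: [0.272, 0.962, -0.0, -0.001]
contact_force: [-0.2, -0.1, -0.5]
width: 55.4
```

```bash
python3 - <<'E'
from h import *; from cr import crop
d=snap("scene","pics/s5.png")
q=arm.read_state();p=q['eef_pos'];print(q['clock'],p,q['width'],q['contact_force'])
print(proj(d,[[588.4,46,67],[588.4,46,78],[588.4,46,56],[588.4,46,88]]))
cv2.imwrite("pics/c8.png",crop(cv2.imread("pics/s5.png"),290,180,75,65,8))
t=148.4*np.pi/180
for a in(0,.2,.4,.6,.75): print(a,(np.array([668.6,-4.9])+165*np.array([np.cos(t+a),np.sin(t+a)])).round(1))
E
```

```text
18.325 [587.25339416  45.73109854 128.97956072] 55.40877686716991 [-0.86385026  0.28972212 -0.66529884]
[[328.40423558 221.17221024]
 [328.5199594  218.64960464]
 [328.28976793 223.66807281]
 [328.62627121 216.33273984]]
0 [528.1  81.6]
0.2 [513.7  51.9]
0.4 [505.5  20. ]
0.6 [503.8 -12.9]
0.75 [506.8 -37.4]
```

View pics/c8.png

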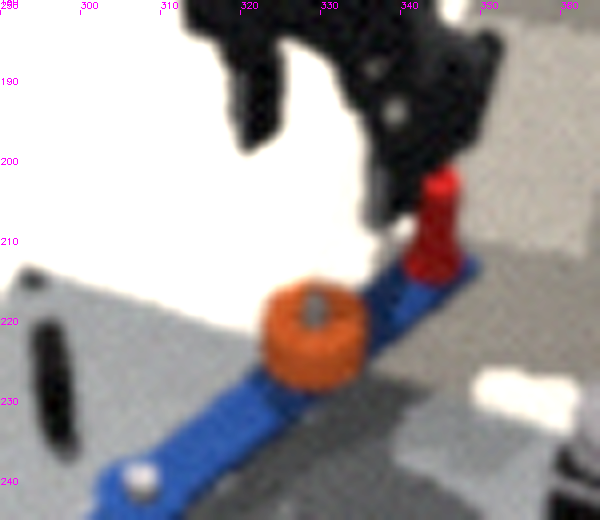

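The idler is down on the pin with the tip showing through the bore, centred at (329.4,222) against a predicted (328.4,221.2). Next I move to the handle post at about (528,81.5).

Call:
{"method": "step_arm", "body": {
  "commands": [
    [[0.7, -0.01, 0], [0, 0, 0], 0.65],
    [[0.7, -0.01, 0], [0, 0, 0], 0.65],
    [[0.7, -0.01, 0], [0, 0, 0], 0.65],
    [[0.69, -0.01, 0], [0, 0, 0], 0.65],
    [[0, 0, 0], [0, 0, 0], 0.65],
    [[0, 0, 0.5], [0, 0, 0], 0.65],
    [[0, 0, 0.5], [0, 0, 0], 0.65],
    [[0, 0, 0.5], [0, 0, 0], 0.65],
    [[0, 0, 0.4], [0, 0, 0], 0.65],
    [[0, 0, 0.38], [0, 0, 0], 0.65],
    [[0, 0, 0], [0, 0, 0], 0.65],
    [[0, 0, 0], [0, 0, 0], 0.65]
  ]
}}

```text
clock: 19.82
eef_pos: [528.3, 81.4, 73.3]
tool_rot: [0.272, 0.962, 0.0, 0.0]
contact_force: [0.0, 0.1, 0.8]
width: 55.2
```

Call:
{"method": "step_arm", "body": {
  "commands": [
    [[0, 0, 0], [0, 0, 0], 0.1],
    [[0, 0, 0], [0, 0, 0], 0.1],
    [[0, 0, 0], [0, 0, 0], 0.1],
    [[0, 0, 0], [0, 0, 0], 0.1],
    [[0, 0, 0], [0, 0, 0], 0.1],
    [[0, 0, 0], [0, 0, 0], 0.1],
    [[0, 0, 0], [0, 0, 0], 0.1],
    [[0, 0, 0], [0, 0, 0], 0.1]
  ],
  "force": 40
}}

```text
clock: 20.82
eef_pos: [528.4, 81.7, 73.6]
tool_rot: [0.272, 0.962, 0.0, 0.0]
contact_force: [-0.4, 2.7, 5.7]
width: 15.8
```

The post is gripped, with the width reading about 2 mm low as it did with the ring. Now I swing along the arc about the pivot with matching tool turn, starting with a short stretch.

Call:
{"method": "step_arm", "body": {
  "commands": [
    [[-0.006, -0.288, 0], [0, 0, -2.5], 0.1],
    [[-0.006, -0.288, 0], [0, 0, -2.5], 0.1],
    [[-0.006, -0.288, 0], [0, 0, -2.5], 0.1],
    [[-0.006, -0.288, 0], [0, 0, -2.5], 0.1],
    [[0, 0, 0], [0, 0, 0], 0.1]
  ]
}}

```text
clock: 21.45
eef_pos: [515.3, 55.7, 73.6]
tool_rot: [0.187, 0.982, 0.0, 0.0]
contact_force: [-1.0, 5.1, 5.6]
width: 15.7
```

```bash
cat > st.py <<'E'
from h import *
q=arm.read_state();p=q['eef_pos'];d=p[:2]-[668.6,-4.9];T=R.from_quat(q['tool_rot']).as_matrix()
print(q['clock'],p.round(1),'r',np.hypot(*d).round(1),'ang',(np.arctan2(d[1],d[0])%6.283-np.radians(148.4)).round(3),'yaw',np.degrees(np.arctan2(T[1,0],T[0,0])).round(1),'F tool',(T.T@q['contact_force']).round(1),q['width'].round(1),q['q'].round(2))
E
python3 st.py
```

```text
Traceback (most recent call last):
  File "st.py", line 3, in <module>
    print(q['clock'],p.round(1),'r',np.hypot(*d).round(1),'ang',(np.arctan2(d[1],d[0])%6.283-np.radians(148.4)).round(3),'yaw',np.degrees(np.arctan2(T[1,0],T[0,0])).round(1),'F tool',(T.T@q['contact_force']).round(1),q['width'].round(1),q['q'].round(2))
                                                                                                                                                                                                                         ^^^^^^^^^^^^^^^^
AttributeError: 'float' object has no attribute 'round'
```

Call:
{"method": "step_arm", "body": {
  "commands": [
    [[-0.006, -0.288, 0], [0, 0, -2.5], 0.1],
    [[-0.006, -0.288, 0], [0, 0, -2.5], 0.1],
    [[-0.006, -0.288, 0], [0, 0, -2.5], 0.1],
    [[-0.006, -0.288, 0], [0, 0, -2.5], 0.1],
    [[-0.006, -0.288, 0], [0, 0, -2.5], 0.1],
    [[-0.006, -0.288, 0], [0, 0, -2.5], 0.1],
    [[-0.006, -0.288, 0], [0, 0, -2.5], 0.1],
    [[-0.006, -0.288, 0], [0, 0, -2.5], 0.1],
    [[-0.006, -0.288, 0], [0, 0, -2.5], 0.1],
    [[-0.006, -0.288, 0], [0, 0, -2.5], 0.1],
    [[-0.006, -0.288, 0], [0, 0, -2.5], 0.1],
    [[-0.006, -0.288, 0], [0, 0, -2.5], 0.1],
    [[-0.006, -0.288, 0], [0, 0, -2.5], 0.1],
    [[-0.006, -0.288, 0], [0, 0, -2.5], 0.1],
    [[0, 0, 0], [0, 0, 0], 0.1],
    [[0, 0, 0], [0, 0, 0], 0.1],
    [[0, 0, 0], [0, 0, 0], 0.1],
    [[0, 0, 0], [0, 0, 0], 0.1]
  ]
}}

```text
clock: 23.7
eef_pos: [507.8, -42.3, 73.5]
tool_rot: [-0.117, 0.993, 0.001, -0.0]
contact_force: [-3.3, 7.8, 8.4]
width: 16.2
```

```bash
sed -i "s/q\['width'\].round(1)/round(q['width'],1)/" st.py; python3 st.py; python3 - <<'E'
from h import *; from cr import crop
d=snap("scene","pics/s6.png");e=snap("top","pics/t6.png")
a=crop(cv2.imread("pics/s6.png"),270,185,90,95,6);b=crop(cv2.imread("pics/t6.png"),290,95,85,120,3)
b=cv2.copyMakeBorder(b,0,a.shape[0]-b.shape[0],0,0,cv2.BORDER_CONSTANT)
cv2.imwrite("pics/c9.png",np.hstack([a,b]))
E
```

```text
23.7 [507.8 -42.3  73.5] r 165.1 ang 0.78 yaw -166.6 F tool [ 1.4  8.3 -8.4] 16.2 [-0.18  0.01  1.89  0.    1.25 -1.99]
```

View pics/c9.png

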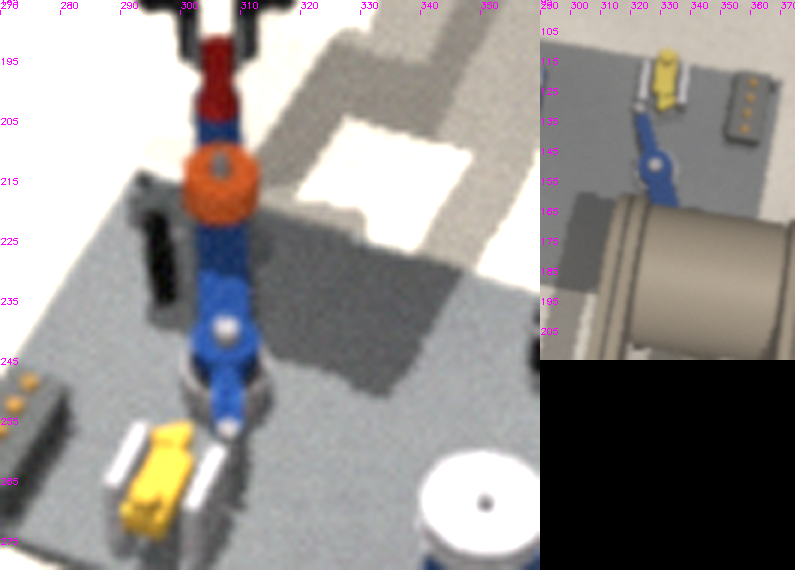

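The handle is gripped with the arm at about 0.78 rad, and the tail at (307,256) is clear of the pawl, which is back in its home position. The idler is seated at (306,215). The 8.3 N tangential force matches the spring (7.9 N expected). Handing in.

```bash
python3 -c "
from h import *
print(arm.job_done()); print(arm.read_state()['joint_vel'].round(4))"
```

```text
the job is handed in; nothing more can be done
None
the job is handed in; nothing more can be done
```

The job is done and handed in: the smaller orange idler is seated on the pin and released, and the gripper is holding the tensioner arm back by its red handle. `job_done()` gives no verdict, so success rests on my own checks below.

**Last checks before handing in, at 23.7 s of the 51 s limit:**
- **Idler:** it stopped on the seat with 11.6 N at the predicted height. The picture shows it upright with the pin tip through its bore, still so after the swing.
- **Arm:** the gripper position puts it at about 0.78 rad. The tool felt 8.3 N against the push, where the spring should give about 7.9 N.
- **Pawl:** its slider looks home in both camera views, and the arm's tail is clear past it.
- **Bystanders:** no contact was felt, but I did not measure them again at the end.

**What failed or disagreed:**
- **First grasp:** it missed because the fingertips stood about 14 mm higher than I had assumed. The jaws closed above the ring without moving it, and lowering the tool about 14 mm fixed it.
- **Opening reading:** it showed about 2 mm less than the known diameters, 37.6 for the 40 mm ring and 16 for the 18 mm post.
- **Joint speeds:** my reading after hand-in was refused, so I have no number confirming the arm was still.
- **Pictures:** I viewed 11, one over the budget of 10.

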